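# Index the hat block to its next hole

### The arm

A 6-joint arm with a two-finger parallel gripper is mounted at the origin on the work surface. World frame = base frame: x ahead of the robot, y to its left, z up, the work surface at z = 0. Lengths are in mm, angles in rad, forces in N, time in s.
With the tool pointing down it reaches from about 400 to 925 mm from the base axis. Payload 12.5 kg.
Tool frame: the origin (TCP) lies between the finger pads; the fingertips stand 19 mm ahead of it and the grasp point (between the pads) is the TCP (env.tips_ahead is the distance from the TCP to the fingertips, in mm); z points along the fingers, y is the line along which they close (so a half turn about z gives the same grasp; the last joint's range is limited). The gripper opens to 95 mm and grips with 3 to 60 N. Pads are 20 mm wide; open, the fingers measure 119 mm over their backs; the gripper's body (75 mm by 180 mm) begins 59 mm behind the grasp point.
Start: joints at [-0.106, 0.491, 1.559, -0, 1.092, -0.106], TCP at [625.018, 0.021, 205.261] pointing down, gripper open.
Joint ranges: [-3.1, 3.1], [-0.84, 2.19], [0.05, 2.79], [-1.13, 4.28], [0.06, 2.93], [-2.69, 2.69]. Speed limits (rad/s): [2.22, 2.22, 2.79, 3.14, 3.14, 3.14].

### API

Orientations are given as [roll, pitch, yaw] about the fixed x, y, z axes, in that order (R = Rz(yaw) Ry(pitch) Rx(roll)).
In Python, from cell import env gives the robot as it stands.
- The arm moves only by the shell command python3 -m crank 'ROWS'. ROWS is JSON, a list of rows, each a list of 5 numbers: the shift along the tool's x, y, z in mm, then the turn about the tool's z in degrees, then the finger opening in mm, from 0 to 95.1. In form: [[dx, dy, dz, yaw, grip], ...]. A call has 1 to 10 rows; each row is the pose to reach, as a shift and turn from the pose commanded when the call began, along the tool's axes at that moment; what a row does not reach only later rows make up. A row lasts 1/12 s, in which the tool goes at most 41.7 mm and 7.16 degrees, less where a joint would pass 70% of its speed; a pose out of reach is approached as far as the arm can. A call with a gripper value outside its range is refused whole. The fingers move at their own pace and stop on an object; the grip force is fixed at half the most. Time passes only in rows, so rows that repeat a pose let the fingers close. It gives the time, the measured TCP pose, the force, the opening and the grip force at its end, in the units of the state.
- env.state(): the state, without advancing time (a new reading comes with each control period).
- env.read_camera(name): name is "scene" or "side" or "wrist"; returns a dict with "img" (480x640x3 uint8, blue, green, red), "K" (3x3 intrinsics, pixels), "k1" (the pictures are not rectified: a ray, as slopes to the right and down, at radius r is drawn at 1 + k1 r^2 times it, then the intrinsics apply), "pose" (4x4, takes a point from camera to world coordinates). Camera axes: x right, y down, z forward; pixel columns grow to the right and rows downward; lengths in mm; the calibration is good to about 2 mm. A picture is of the moment at which its call begins. There is no depth.
- env.job_done(): hands the job in; it is judged then, once.
The state is a dict: "t": time; "joints": joint angles; "qvel": joint speeds; "tau": joint torques, N m; "eef_pos": TCP position; "tcp_rot": TCP orientation; "ft_force": force on the tool from outside, world axes, zero at the start; "moment": the same for the moment, N m; "opening": opening from 0.0 (shut) to 1.0 (fully open); "grip_force": force on a finger pad.
Only numpy, scipy, OpenCV 4.12 (cv2) and the standard library are available. Lean on these libraries where they do the work, as an engineer would, in place of code of your own. Each camera call takes 0.05 s, during which the arm holds its last target. There are 200 camera calls.

### The job

On the millinery stand, press the thumb plunger down with the fingertips to free the turntable and, keeping it down, push it round anticlockwise (seen from above) to the very next hole, not past it; then let the plunger spring fully up into that hole and draw the hand clear. Do not touch the wooden hat block or turn the table the wrong way, and leave the loose things on the bench where they are.

Things in the scene. Friction and masses are not known exactly. Their poses are not given: they have to be found in the camera images.
- stand: The stand, fixed to the bench, yaw random. Origin on the turning axis at bench height, z up. Dark foot 216 mm across; on it a fixed aluminium ring (index plate), about 290 mm across, top 48 mm above the bench, with eight square 20 mm holes evenly spaced 122 mm from the axis, the first along the stand's own -x. Inside it the grey turntable disc, 196 mm across, top at 60 mm.
- axis (a point): point on the vertical turning axis, at the top of the turntable disc (60 mm above the bench)
- turntable (a joint): turntable angle in rad, anticlockwise from above positive; 0 (within 0.015) at the start, next hole at +0.785 (45 degrees). Friction (0.25 N m) holds it where it is left. A grey forked arm reaches out from it over the ring (along the stand's -x at 0), the plunger at its end, 170 mm from the axis. With the pin in a hole it has only about 0.035 rad of play either way and cannot be turned.
- plunger (a joint): how far the plunger is down, m: 0 fully up, 0.014 at its stop; the spring takes 4 N to start, 10 N at the stop. Its tapered 12 mm pin stands up into a hole of the ring from below, on a yoke, and is clear of the ring when pressed 10 mm or more. Let up between holes, it stays about 9 mm down, rubbing under the ring; turned on lightly it springs up when a hole comes over the pin.
- plunger_pad (a point): centre of the floor of the plunger's round black dished top (54 mm across, 5 mm rim, 44 mm inside), facing up; 84 mm above the bench when up; sinks and goes round with the plunger. A fingertip pressing in it carries the table round by the rim or by friction. Free space above and round it; the hat block's side is 78 mm or more away, towards the axis
- next_hole (a point): centre, at the plate's top face, of the hole the pin must go to (122 mm from the axis; the plunger's dish then stands on the same radius, 170 mm from the axis)
- hat_block: oval wooden hat block on the turntable, 160 x 184 mm, its top 154 mm above the bench; origin on the axis at the block's underside (60 mm); turns with the table; not to be touched
- spool_a: bystander: copper-brown thread spool, 34 mm across, 56 mm tall, standing; leave alone
- spool_b: bystander: red-brown thread spool, 34 mm across, 56 mm tall, standing; leave alone
- pin_dish: bystander: white china pin dish, 68 mm across, 28 mm tall; leave alone
- bead_jar: bystander: glass jar with steel cap, 52 mm across, 75 mm tall; leave alone
- weight: bystander: brass weight with a knob, 48 mm across, 54 mm tall; leave alone
- eraser: bystander: cork-coloured block, 75 x 35 x 20 mm; leave alone
- brush: bystander: brush lying down, 180 mm long; leave alone

How it is judged (in metres and radians):
On the way, in this order (a step that is already met when the one before it is completed fails the run):
1. the plunger is pressed in at least 9.5 mm while the table is still at its first hole (within 0.08 rad) (value of joint plunger above 0.0095 m and value of joint turntable between -0.08 and 0.08 rad), for 0.05 s.
2. the table has come round to the next hole (0.785 within 0.05 rad) (value of joint turntable between 0.735 and 0.835 rad), for 0.1 s.
At the end, for the whole second after the job is handed in: The turntable rests at the next hole (0.785 rad within 0.05) with the plunger sprung up (less than 2 mm from fully up) (all of step 2 and value of joint plunger below 0.002 m and velocity of joint turntable between -0.03 and 0.03 rad/s); the robot touches nothing.
It fails at once if the table is turned on past the next hole (beyond 1.1 rad) (value of joint turntable above 1.1 rad).
It fails at once if the table is turned the wrong way (below -0.15 rad) (value of joint turntable below -0.15 rad).
It fails at once if the hat block is touched by the robot (over 1 N) (contact force between any of the fingers, the arm and hat_block above 1 N).
It fails at once if a loose thing on the bench is moved or lifted (over 20 mm) (distance of any of spool_a, spool_b, pin_dish, bead_jar, weight, eraser, brush from where it was at the start of the episode above 0.02 m).
It also fails if it takes over 35 s, if anything falls off the work surface, if the arm or the gripper's body presses on something with over 40 N, if the wrist force passes 120 N, or if a joint passes its speed limit or range.

## Working session

There is one attempt and no reset: what is moved stays moved. The work goes in short steps, Python scripts to look and compute and a shell command to move; the robot and the scene stay as the last step left them, time stands still between calls to the robot, and variables do not carry over. Pictures are saved under pics/ and viewed, at most 10 in all, crops included, and the job is handed in when it is done.

```bash
mkdir -p pics
cat > h.py <<'E'
import numpy as np, cv2
from cell import env
def ray(c,u,v):
    d=np.array([c['k1'],0,0,0,0],float)
    p=cv2.undistortPoints(np.array([[[u,v]]],float),np.array(c['K'],float),d)[0,0]
    T=np.array(c['pose']); return T[:3,3],T[:3,:3]@np.array([p[0],p[1],1])
def atz(c,u,v,z):
    o,d=ray(c,u,v); return o+d*(z-o[2])/d[2]
def proj(c,P):
    T=np.linalg.inv(np.array(c['pose'])); P=np.atleast_2d(P).astype(float)
    return cv2.projectPoints(P,cv2.Rodrigues(T[:3,:3])[0],T[:3,3],np.array(c['K'],float),np.array([c['k1'],0,0,0,0],float))[0][:,0]
def tri(rs):
    A=np.zeros((3,3));b=np.zeros(3)
    for o,d in rs:
        d=d/np.linalg.norm(d);M=np.eye(3)-np.outer(d,d);A+=M;b+=M@o
    return np.linalg.solve(A,b)
E
python3 - <<'E'
from h import *
import pickle
cs={n:env.read_camera(n) for n in("scene","side","wrist")}
pickle.dump(cs,open('c0.pkl','wb'))
for n,c in cs.items(): cv2.imwrite(f'pics/{n}0.png',c['img']); print(n,np.round(c['pose'],2).tolist(),c['k1'])
print(env.state())
E
```

```text
scene [[-0.29, 0.63, -0.72, 1452.11], [0.96, 0.18, -0.23, 316.79], [-0.02, -0.76, -0.65, 906.01], [0.0, 0.0, 0.0, 1.0]] 0.024421919974631265
side [[-1.0, -0.03, 0.03, 523.28], [-0.04, 0.53, -0.85, 892.17], [0.0, -0.85, -0.53, 636.94], [0.0, 0.0, 0.0, 1.0]] -0.08202640975443364
wrist [[1.0, 0.0, -0.0, 626.0], [0.0, -0.97, -0.23, 66.53], [-0.0, 0.23, -0.97, 383.46], [0.0, 0.0, 0.0, 1.0]] -0.007210710506116432
{'t': 0.15, 'joints': array([-1.05614950e-01,  4.91407080e-01,  1.55931380e+00, -5.34983149e-06,
        1.09167475e+00, -1.05612307e-01]), 'qvel': array([-0.00017779, -0.00073467, -0.00019157, -0.00020807,  0.00011704,
        0.00044906]), 'tau': array([ 3.16444048e-04, -6.12899423e+01, -2.58276522e+01,  6.91918633e-02,
        4.73701756e-02, -5.07232733e-05]), 'eef_pos': array([6.24819926e+02, 3.11263142e-02, 2.04803197e+02]), 'tcp_rot': array([-3.14079365e+00, -7.99275078e-05,  1.57079612e+00]), 'ft_force': array([-0.34100635, -0.2046812 ,  0.57294962]), 'moment': array([-0.10043743, -0.00779024, -0.05154014]), 'grip_force': 0.0, 'opening': 0.9994046887747818}
```

View pics/scene0.png

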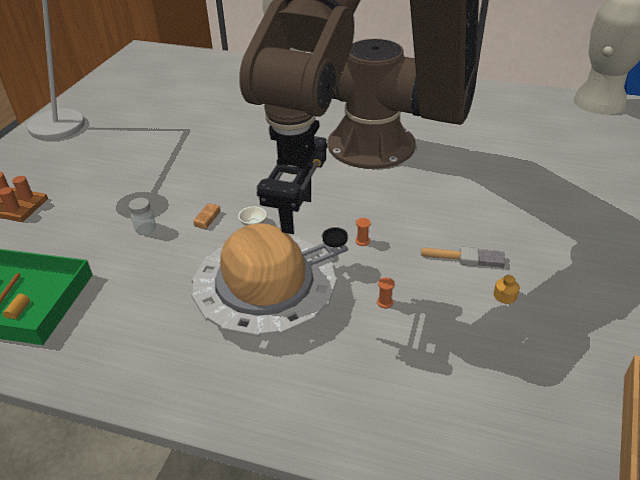

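View pics/side0.png

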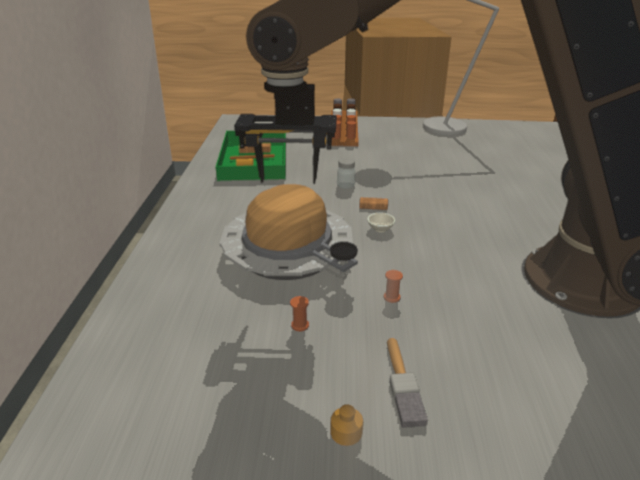

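View pics/wrist0.png

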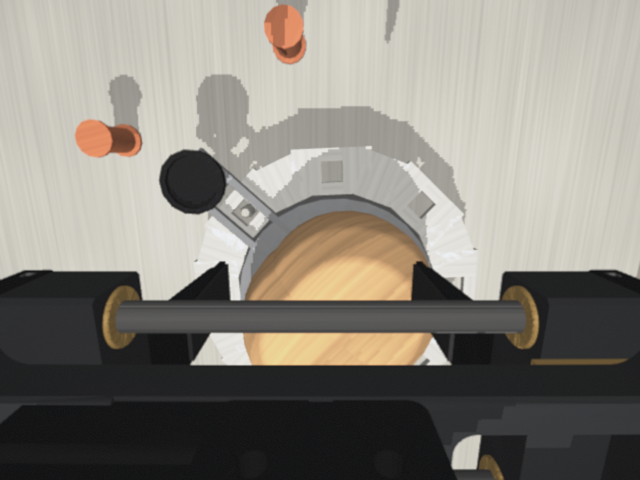

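The wrist view (image right = +x, up = +y) shows the dish at (193,181), holes at (332,171) and (421,205), and spools at (285,25) and (97,138). In the scene view the dish is at (335,237) and in the side view at (344,250). The next hole lies anticlockwise, towards -x and -y.

Run:
```python
from h import *
import pickle
from scipy.optimize import least_squares
cs=pickle.load(open('c0.pkl','rb'))
S,D,W=cs['scene'],cs['side'],cs['wrist']
r=[ray(S,335,237),ray(D,344,250),ray(W,193,181)]
P=tri(r);print('dish rim-ish',P,'pair S,W',tri([r[0],r[2]]),[atz(c,*p,88)[:2] for c,p in((S,(335,237)),(D,(344,250)),(W,(193,181)))])
obs=[(W,332,171),(W,421,205),(S,209,268),(S,244,323),(S,296,317),(D,283,267)]
H=[atz(c,u,v,48)[:2] for c,u,v in obs];print(np.round(H,1))
def f(p):
    a=p[2]+np.arange(8)*np.pi/4
    h=p[:2]+122*np.c_[np.cos(a),np.sin(a)]
    res=[]
    for q in H:
        d=h-q;res+=list(d[np.argmin((d**2).sum(1))])
    d=P[:2]-p[:2]-170*np.array([np.cos(p[2]),np.sin(p[2])])
    return res+list(d)
c0=np.array([630,40.])
a0=np.arctan2(*(P[:2]-c0)[::-1])
s=least_squares(f,[*c0,a0],loss='soft_l1',f_scale=3);print(s.x,np.degrees(s.x[2]),np.round(s.fun,1))
p=s.x
for k in(0,.3927,.7854): print(k,p[:2]+170*np.array([np.cos(p[2]+k),np.sin(p[2]+k)]))
for n,q,in(('spool',(97,138)),('spool2',(285,25))): print(n,atz(W,*q,56))
```

```text
dish rim-ish [516.54316376  42.84548022  85.23361175] pair S,W [515.86424982  42.88813033  83.02129616] [array([521.74875568,  43.98116416]), array([515.72861586,  44.85606399]), array([517.49093695,  43.8446095 ])]
[[ 636.3   50.3]
 [ 723.3   17.9]
 [ 643.6 -195.1]
 [ 765.4  -65.5]
 [ 724.    24.4]
 [ 636.9   51.8]]
[607.31278528 -54.91364477   2.65418888] 152.0738209963535 [ 28.2   2.6   0.6 -37.   -0.5  23.6 -41.5  46.5  -0.1 -43.5  27.5   1.1
  59.4  18.1]
0 [457.10899014  24.70306155]
0.3927 [438.07456403 -38.83805865]
0.7854 [ 444.80524191 -104.82655241]
spool [420.87389204  80.35186978  56.        ]
spool2 [595.01281144 172.91853486  56.        ]
```

Run:
```python
from h import *
import pickle
from scipy.optimize import least_squares
P=np.array([516.9,43.3])
H=np.array([[636.3,50.3],[723.3,17.9],[643.6,-195.1],[765.4,-65.5],[724,24.4],[636.9,51.8]])
def f(p):
    a=p[2]+np.arange(8)*np.pi/4
    h=p[:2]+122*np.c_[np.cos(a),np.sin(a)]
    d=h[None]-H[:,None];i=np.argmin((d**2).sum(2),1)
    return np.r_[d[np.arange(len(H)),i].ravel(),P-p[:2]-170*np.array([np.cos(p[2]),np.sin(p[2])])]
s=least_squares(f,[640,-72,np.radians(137)],loss='soft_l1',f_scale=3);p=s.x
print(p,np.degrees(p[2]),np.round(s.fun,1))
for k in np.linspace(0,.7854,7): print(round(np.degrees(k),1),np.round(p[:2]+170*np.array([np.cos(p[2]+k),np.sin(p[2]+k)]),1))
```

```text
[641.36032804 -70.99854817   2.3971321 ] 137.3455520824213 [ 0.1  0.6  0.7  0.8  2.8  2.2 -2.1 -0.5  0.  -5.7 -0.5 -0.9  0.6 -0.9]
0.0 [516.3  44.2]
7.5 [502.4  26.9]
15.0 [490.8   7.9]
22.5 [481.8 -12.4]
30.0 [475.5 -33.8]
37.5 [472.  -55.7]
45.0 [471.5 -78. ]
```

Model fits to a few mm. Now moving above the dish, with the tool y axis turned tangential and the fingers shut.

```bash
python3 -m crank '[[22,-36,0,-7,0],[44,-72,0,-14,0],[44,-109,0,-21,0],[44,-109,0,-28,0],[44,-109,0,-35,0],[44,-109,0,-42,0],[44,-109,0,-47,0],[44,-109,30,-47,0],[44,-109,50,-47,0],[44,-109,50,-47,0]]'
python3 - <<'E'
from h import *
import pickle
cs={n:env.read_camera(n) for n in("scene","side","wrist")}
pickle.dump(cs,open('c1.pkl','wb'))
s=env.state();print(s['eef_pos'],s['tcp_rot'],s['opening'])
a=cs['wrist']['img']; b=np.hstack([cv2.resize(cs['scene']['img'][100:340,180:440],(390,360)),cv2.resize(cs['side']['img'][100:340,200:460],(390,360))])
cv2.imwrite('pics/w1.png',a);cv2.imwrite('pics/s1.png',b)
E
```

```text
t: 0.98
eef_pos: [514.3, 44.1, 152.2]
tcp_rot: [-3.138, -0.004, 2.391]
ft_force: [-0.4, 0.3, -0.7]
opening: 0.358
grip_force: 0.0
[516.43249145  44.00808272 156.00523587] [3.14126743e+00 4.16189113e-04 2.39106650e+00] 0.22923355190787986
```

View pics/w1.png

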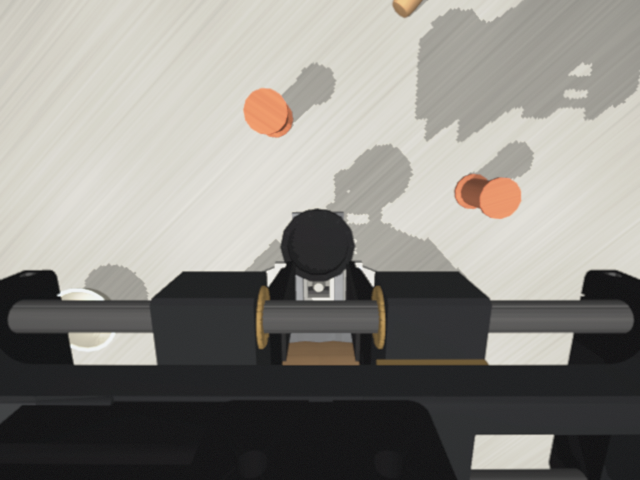

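View pics/s1.png

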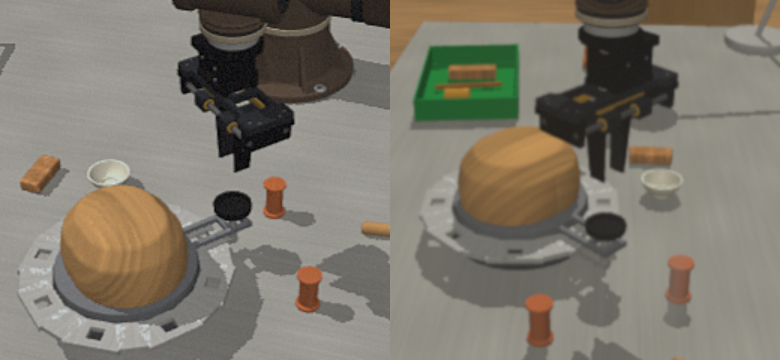

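The wrist view shows the dish at (317,242), straight out along tool x, with the spools well clear. In the crops the closing fingers hang above the dish, so I'll check the dish position from here.

Run:
```python
from h import *
import pickle
c=pickle.load(open('c1.pkl','rb'));c0=pickle.load(open('c0.pkl','rb'))
W=c['wrist'];print(atz(W,317,242,88),tri([ray(W,317,242),ray(c0['wrist'],193,181)]))
u=180+np.array([232/1.5]);print(atz(c['scene'],180+232/1.5,100+206/1.5,88),atz(c['side'],200+(606-390)/1.5,100+226/1.5,88))
s=env.state();print(s['eef_pos'],s['ft_force'],env.tips_ahead)
```

```text
[513.45958874  45.04215595  88.        ] [514.77523278  43.4693886   80.47091937]
[522.98066761  43.60699768  88.        ] [515.70980402  47.2617325   88.        ]
[516.43249145  44.00808272 156.00523587] [-0.55957681 -0.04925616  0.26248987] 19.0
```

```bash
python3 -m crank '[[1,0,25,0,0],[1,0,40,0,0],[1,0,48,0,0],[1,0,51,0,0],[1,0,51,0,0],[1,0,55,0,0],[1,0,55,0,0],[1,0,55,0,0]]'; python3 -m crank '[[0,0,3,0,0],[0,0,6,0,0],[0,0,8,0,0],[0,0,8,0,0],[0,0,8,0,0]]'
```

```text
t: 1.8
eef_pos: [515.5, 44.7, 100.7]
tcp_rot: [3.141, 0.001, 2.391]
ft_force: [-0.8, -0.4, -0.4]
opening: 0.004
grip_force: 0.0
t: 2.22
eef_pos: [515.2, 44.7, 92.1]
tcp_rot: [-3.141, -0.0, 2.391]
ft_force: [0.6, -0.5, 0.3]
opening: 0.008
grip_force: 0.0
```

Run:
```python
from h import *
cs={n:env.read_camera(n) for n in("scene","side","wrist")}
print(env.state()['ft_force'],env.state()['eef_pos'])
a=cs['scene']['img'][190:290,260:390];b=cs['side']['img'][190:290,280:410];w=cs['wrist']['img'][180:330,220:415]
cv2.imwrite('pics/s2.png',np.hstack([cv2.resize(x,(266,205),interpolation=cv2.INTER_CUBIC) for x in(a,b,w)]))
```

```text
[-0.20828984  0.01398572  0.71238269] [515.34057803  44.69811462  92.30088306]
```

View pics/s2.png

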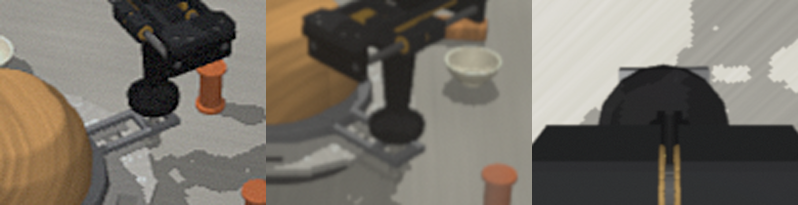

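Fingers look centred in the dish, but no force yet. Going down in small steps, watching the force.

```bash
python3 -m crank '[[0,0,2,0,0],[0,0,3,0,0],[0,0,3,0,0],[0,0,3,0,0]]'; python3 -c "
from cell import env; s=env.state(); print(s['ft_force'],s['moment'],s['tau'].round(2))"
```

```text
t: 2.7
eef_pos: [515.3, 44.7, 89.2]
tcp_rot: [-3.142, -0.0, 2.391]
ft_force: [0.1, 0.7, -0.5]
opening: 0.004
grip_force: 0.0
[ 0.0728874   0.6584675  -0.54972053] [ 0.03487422 -0.07465086 -0.01379523] [-0.000e+00 -5.315e+01 -1.730e+01  2.000e-02  7.000e-02 -0.000e+00]
```

```bash
python3 -m crank '[[0,0,2,0,0],[0,0,2,0,0],[0,0,2,0,0]]'; python3 -m crank '[[0,0,2,0,0],[0,0,2,0,0],[0,0,2,0,0]]'
```

```text
t: 2.95
eef_pos: [515.2, 44.7, 87.1]
tcp_rot: [-3.141, -0.0, 2.391]
ft_force: [-0.2, -0.5, -0.2]
opening: 0.003
grip_force: 0.0
t: 3.2
eef_pos: [515.2, 44.7, 85.1]
tcp_rot: [-3.142, -0.0, 2.391]
ft_force: [-0.1, -0.1, 0.5]
opening: 0.003
grip_force: 0.0
```

Run:
```python
from h import *
cs={n:env.read_camera(n) for n in("scene","side","wrist")}
s=env.state();print(s['ft_force'],s['eef_pos'])
a=cs['scene']['img'][180:280,270:400];b=cs['side']['img'][180:280,280:410]
cv2.imwrite('pics/s3.png',np.hstack([cv2.resize(x,(400,308),interpolation=cv2.INTER_CUBIC) for x in(a,b)]))
for n in('scene','side'):
  print(n,proj(cs[n],[[515.3,44.7,s['eef_pos'][2]-19],[515.3,44.7,84],[515.3,44.7,130]]).round(1).tolist())
```

```text
[-0.14834746 -0.42683507  0.11950427] [515.31662238  44.6957459   85.26609525]
scene [[336.2, 243.0], [336.2, 236.6], [336.1, 219.6]]
side [[343.9, 259.1], [344.2, 251.7], [344.8, 231.6]]
```

View pics/s3.png

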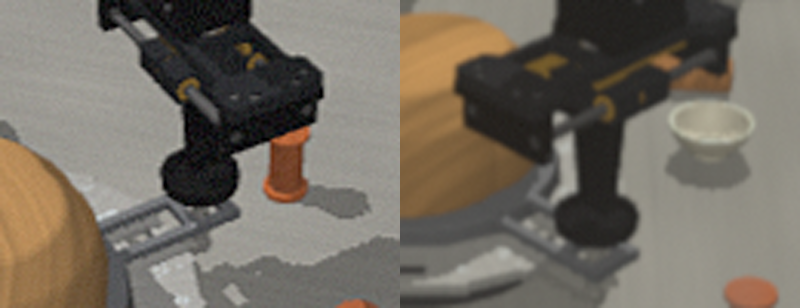

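The dish has not sunk: it is still at about (335,238) in the scene view and (344,251) in the side view. The tips seem to stand higher than nominal, so I'll keep going down until there is force.

```bash
python3 -m crank '[[0,0,2,0,0],[0,0,2,0,0],[0,0,2,0,0]]'; python3 -m crank '[[0,0,2,0,0],[0,0,2,0,0],[0,0,2,0,0]]';python3 -m crank '[[0,0,2,0,0],[0,0,2,0,0],[0,0,2,0,0]]'
```

```text
t: 3.6
eef_pos: [515.2, 44.7, 83.1]
tcp_rot: [-3.142, -0.0, 2.391]
ft_force: [0.0, 0.2, 0.7]
opening: 0.007
grip_force: 0.0
t: 3.85
eef_pos: [515.2, 44.7, 81.1]
tcp_rot: [-3.141, -0.0, 2.391]
ft_force: [0.8, 0.1, -0.1]
opening: 0.005
grip_force: 0.0
t: 4.1
eef_pos: [515.3, 44.7, 79.2]
tcp_rot: [-3.142, -0.0, 2.391]
ft_force: [-0.0, 1.5, 0.6]
opening: 0.006
grip_force: 0.0
```

Run:
```python
from h import *
import pickle
cs={n:env.read_camera(n) for n in("scene","side")}
c1=pickle.load(open('c1.pkl','rb'))
s=env.state();print(s['ft_force'],s['eef_pos'])
f=lambda c,y,x:np.clip(cv2.resize(c['img'][y:y+75,x:x+100],(400,300),interpolation=cv2.INTER_CUBIC).astype(float)*2.5,0,255).astype(np.uint8)
cv2.imwrite('pics/s4.png',np.vstack([np.hstack([f(c['scene'],190,285),f(c['side'],200,290)]) for c in(c1,cs)]))
for n in('scene','side'): print(n,proj(cs[n],[[515.3,44.7,z] for z in(60,70,84,89,137)]).round(1).tolist())
```

```text
[ 0.29329164 -0.57776623  0.28338072] [515.29796864  44.6961825   79.24734674]
scene [[336.2, 245.2], [336.2, 241.6], [336.2, 236.6], [336.2, 234.8], [336.1, 216.9]]
side [[343.9, 261.7], [344.0, 257.6], [344.2, 251.7], [344.2, 249.5], [344.9, 228.5]]
```

View pics/s4.png

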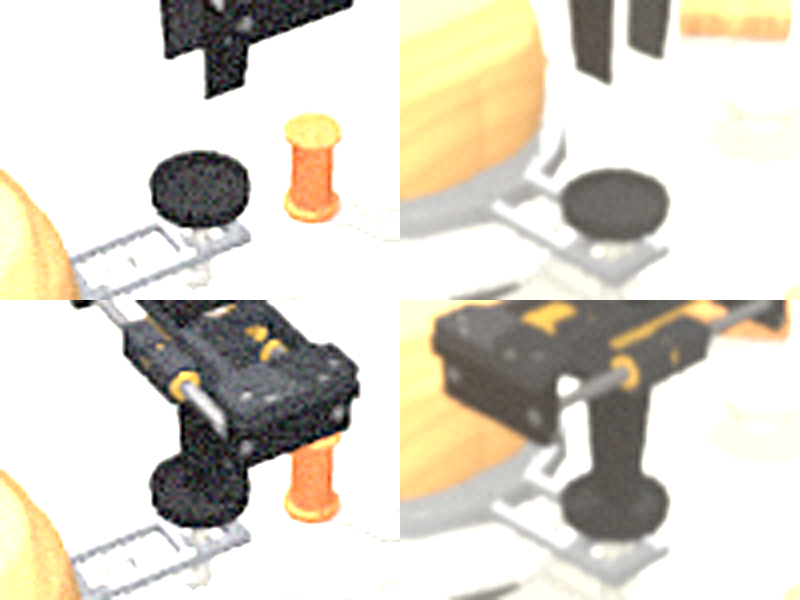

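The enlarged crops show the dish still unsunk. In the earlier picture the tips stood about 23 mm above nominal, so contact should be imminent. I'll continue down to find it.

```bash
for i in 1 ; do python3 -m crank '[[0,0,2,0,0],[0,0,2,0,0],[0,0,2,0,0]]'; python3 -m crank '[[0,0,2,0,0],[0,0,2,0,0],[0,0,2,0,0]]';python3 -m crank '[[0,0,2,0,0],[0,0,2,0,0],[0,0,2,0,0]]'; done | grep -E "eef|force"
```

```text
eef_pos: [515.2, 44.7, 77.2]
ft_force: [0.2, 1.2, 0.1]
grip_force: 0.0
eef_pos: [515.3, 44.7, 75.1]
ft_force: [-0.5, 0.1, 0.2]
grip_force: 0.0
eef_pos: [515.4, 44.7, 73.4]
ft_force: [-0.3, -0.3, 3.8]
grip_force: 1.7
```

Contact found at TCP z ≈ 74. Pressing about 13 mm.

```bash
python3 -m crank '[[0,0,2,0,0],[0,0,4,0,0],[0,0,6,0,0],[0,0,8,0,0],[0,0,8,0,0],[0,0,8,0,0]]'; python3 -m crank '[[0,0,2,0,0],[0,0,4,0,0],[0,0,4,0,0],[0,0,4,0,0]]'
```

```text
t: 5.45
eef_pos: [515.4, 44.7, 65.2]
tcp_rot: [3.141, 0.0, 2.391]
ft_force: [-2.1, 0.3, 7.1]
opening: 0.003
grip_force: 3.5
t: 5.78
eef_pos: [515.4, 44.7, 61.4]
tcp_rot: [3.141, 0.0, 2.391]
ft_force: [-2.3, 0.5, 8.7]
opening: 0.005
grip_force: 4.3
```

```bash
python3 -m crank '[[0,0,1,0,0],[0,0,2,0,0],[0,0,2,0,0]]'; python3 -m crank '[[-0.2,-7.5,0,-2.5,0],[-0.7,-14.9,0,-5,0],[-1.5,-22.3,0,-7.5,0],[-2.6,-29.7,0,-10,0],[-4.1,-37,0,-12.5,0],[-5.8,-44.3,0,-15,0],[-5.8,-44.3,0,-15,0],[-5.8,-44.3,0,-15,0]]'
python3 - <<'E'
from h import *
cs={n:env.read_camera(n) for n in("scene","side")}
s=env.state();print(s['eef_pos'])
f=lambda c,y,x:np.clip(cv2.resize(c['img'][y:y+75,x:x+100],(400,300),interpolation=cv2.INTER_CUBIC).astype(float)*2,0,255).astype(np.uint8)
cv2.imwrite('pics/s5.png',np.hstack([f(cs['scene'],190,270),f(cs['side'],200,290)]))
E
```

```text
t: 6.03
eef_pos: [515.8, 45.0, 60.7]
tcp_rot: [3.14, 0.001, 2.391]
ft_force: [-5.1, 2.6, 24.7]
opening: 0.005
grip_force: 12.0
t: 6.7
eef_pos: [489.3, 8.2, 60.6]
tcp_rot: [3.141, 0.001, 2.653]
ft_force: [-6.3, 1.7, 27.1]
opening: 0.01
grip_force: 13.9
[489.35082365   8.39215423  60.5937247 ]
```

View pics/s5.png

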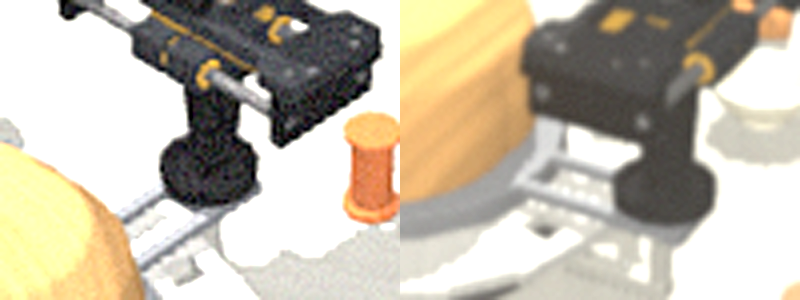

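The plunger is on its stop and the dish and arm came round with the fingers: the dish is now at about (322,232) in the scene view. Continuing.

```bash
python3 -m crank '[[-0.2,-7.5,0,-2.5,0],[-0.7,-14.9,0,-5,0],[-1.5,-22.3,0,-7.5,0],[-2.6,-29.7,0,-10,0],[-4.1,-37,0,-12.5,0],[-5.8,-44.3,0,-15,0],[-5.8,-44.3,0,-15,0]]'; python3 -m crank '[[-0.2,-7.5,0,-2.5,0],[-0.7,-14.9,0,-5,0],[-1.5,-22.3,0,-7.5,0],[-2.6,-29.7,0,-10,0],[-4.1,-37,0,-12.5,0],[-4.1,-37,0,-12.5,0],[-4.1,-37,0,-12.5,0]]'
python3 - <<'E'
from h import *
cs={n:env.read_camera(n) for n in("scene","side")}
s=env.state();e=s['eef_pos'];print(e,s['ft_force'],np.degrees(np.arctan2(e[1]+71,e[0]-641.4))%360-137.35,np.hypot(e[1]+71,e[0]-641.4))
f=lambda c,y,x:np.clip(cv2.resize(c['img'][y:y+75,x:x+100],(400,300),interpolation=cv2.INTER_CUBIC).astype(float)*2,0,255).astype(np.uint8)
cv2.imwrite('pics/s6.png',np.hstack([f(cs['scene'],185,235),f(cs['side'],185,300)]))
for n in cs: print(n,proj(cs[n],[[641.4+170*np.cos(np.radians(a)),-71+170*np.sin(np.radians(a)),75] for a in(177.35,179.85,182.35)]).round(1).tolist())
E
```

```text
t: 7.38
eef_pos: [473.2, -34.2, 60.6]
tcp_rot: [-3.141, 0.001, 2.917]
ft_force: [-8.6, 1.1, 29.8]
opening: 0.006
grip_force: 15.2
t: 7.97
eef_pos: [468.8, -71.0, 60.6]
tcp_rot: [-3.141, 0.0, 3.133]
ft_force: [-10.2, -0.5, 30.6]
opening: 0.005
grip_force: 15.7
[468.78718155 -70.76168697  60.57034317] [-10.548008    -1.24552692  31.32148282] 42.570896246268404 172.61298296304105
scene [[294.8, 219.0], [291.7, 218.4], [288.5, 217.9]]
side [[364.7, 228.4], [364.7, 226.6], [364.5, 224.9]]
```

View pics/s6.png

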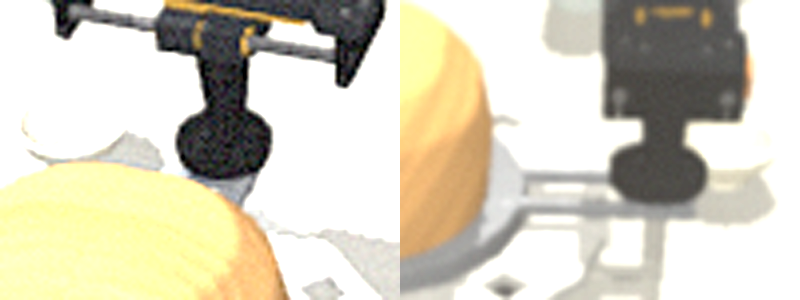

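The dish is at about (291,220) in the scene view, which matches a table angle of about 42.5°. Two more degrees, then raise partway. Force persisting above the 9 mm level means the pin has entered the hole.

```bash
python3 -m crank '[[-0.9,-3.6,0,-1.2,0],[-1.7,-7.2,0,-2.4,0],[-1.7,-7.2,0,-2.4,0],[-1.7,-7.2,0,-2.4,0]]'; python3 -m crank '[[0,0,-2,0,0],[0,0,-4,0,0],[0,0,-6,0,0],[0,0,-6,0,0],[0,0,-6,0,0]]'; python3 -m crank '[[0,0,-2,0,0],[0,0,-3,0,0],[0,0,-3,0,0],[0,0,-3,0,0]]'
```

```text
t: 8.4
eef_pos: [469.0, -77.7, 60.5]
tcp_rot: [3.141, -0.003, -3.108]
ft_force: [-17.0, -2.4, 35.8]
opening: 0.006
grip_force: 18.2
t: 8.82
eef_pos: [469.9, -77.6, 65.2]
tcp_rot: [3.141, -0.002, -3.108]
ft_force: [-5.8, -1.8, 7.3]
opening: 0.008
grip_force: 3.5
t: 9.15
eef_pos: [470.0, -77.6, 68.1]
tcp_rot: [3.141, -0.002, -3.108]
ft_force: [-4.3, -0.4, 5.4]
opening: 0.002
grip_force: 2.9
```

Force is still there at about 6 mm down, so the pin is in the hole. Letting it up.

```bash
python3 -m crank '[[0,0,-1,0,0],[0,0,-2,0,0],[0,0,-3,0,0],[0,0,-3,0,0],[0,0,-3,0,0]]'; python3 -m crank '[[0,0,-1,0,0],[0,0,-2,0,0],[0,0,-2,0,0],[0,0,-2,0,0]]';  python3 -m crank '[[0,0,-1,0,0],[0,0,-2,0,0],[0,0,-2,0,0],[0,0,-2,0,0]]'
```

```text
t: 9.57
eef_pos: [470.6, -77.6, 71.1]
tcp_rot: [3.141, -0.001, -3.108]
ft_force: [-3.9, 1.3, 3.8]
opening: 0.001
grip_force: 2.2
t: 9.9
eef_pos: [471.1, -77.7, 73.3]
tcp_rot: [-3.142, 0.0, -3.108]
ft_force: [-3.3, 0.3, 2.8]
opening: 0.002
grip_force: 1.8
t: 10.23
eef_pos: [471.3, -77.8, 75.3]
tcp_rot: [-3.141, 0.001, -3.108]
ft_force: [-0.2, 0.6, -0.4]
opening: 0.006
grip_force: 0.0
```

The spring force followed the fingers all the way up to contact height. Drawing clear, then checking the dish position numerically.

```bash
python3 -m crank '[[0,0,-8,0,0],[0,0,-25,0,0],[0,0,-50,0,0],[0,0,-80,0,0],[0,0,-120,0,0],[0,0,-150,0,0],[0,0,-150,0,0],[0,0,-150,0,0],[0,0,-150,0,0]]'
python3 - <<'E'
from h import *
import pickle
c0=pickle.load(open('c0.pkl','rb'))
cs={n:env.read_camera(n) for n in("scene","side","wrist")}
A=np.array([641.4,-71.])
def blob(c,q):
    m=(c['img'].max(2)<55).astype(np.uint8)
    n,l,st,ce=cv2.connectedComponentsWithStats(m)
    k=min((i for i in range(1,n) if 150<st[i,4]<8000),key=lambda i:np.hypot(*(ce[i]-q)));return ce[k],st[k].tolist()
for n in cs:
  for nm,c,a in(('before',c0[n],137.35),('now',cs[n],182.35)):
    r=np.radians(a);g=[*(A+170*np.array([np.cos(r),np.sin(r)])),86]
    q=proj(c,g)[0];p,st=blob(c,q);X=atz(c,*p,86)[:2]
    print(n,nm,q.round(1),p.round(1),st,X.round(1),'angle',round(np.degrees(np.arctan2(*(X-A)[::-1]))%360,2))
print(env.state()['eef_pos'],env.state()['ft_force'])
E
```

```text
t: 10.98
eef_pos: [470.6, -77.6, 225.0]
tcp_rot: [3.142, -0.0, -3.108]
ft_force: [-0.1, -0.3, -0.1]
opening: 0.001
grip_force: 0.0
scene before [335.8 236.2] [334.6 237. ] [323, 228, 24, 19, 389] [519.7  42.5] angle 136.99
scene now [288.3 214. ] [287.4 215.1] [276, 207, 24, 18, 344] [475.7 -78.4] angle 182.57
side before [343.7 250.7] [343.2 250.9] [330, 243, 27, 17, 366] [517.3  45.2] angle 136.87
side now [364.8 220.5] [364.1 221. ] [353, 214, 23, 15, 282] [473.1 -75.9] angle 181.67
wrist before [192.5 180.4] [192.4 181.3] [160, 151, 66, 62, 3182] [516.2  43.4] angle 137.56
wrist now [318.1 225.9] [317.6 225.2] [290, 197, 57, 57, 2482] [470.9 -78.4] angle 182.49
[470.50481573 -77.57783995 224.19146465] [-0.09245131  0.75105364  0.27468496]
```

The dish has turned by 45.6°, 44.8° and 44.9° in the three views, and its height matches the fully-up position. Handing in.

```bash
python3 -c "
from cell import env; print(env.job_done())"
```

```text
the job is handed in; nothing more can be done
None
```

I pressed the plunger and turned the table about 45° anticlockwise to the next hole. The plunger sprang back up, the hand is drawn clear, and the job is handed in; no verdict came back.

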